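# Open the flat battery box

### The job

Two battery boxes are screwed to the bench; the one with the red lamp has flat cells. Squeeze in the yellow release tab on the side of that box's black cover, swing the cover up on its hinge until it stands nearly upright by itself, and let go, ready for new cells. Leave the cover of the box with the green lamp shut.

Things in the scene. Friction and masses are not known exactly. Their poses are not given: they have to be found in the camera images.
- red_box: Grey battery box with the red lamp (15 mm, at its hinge end), screwed down, 144x80x50 mm (x,y,z). Origin: centre of underside, on the bench; z up; all mm; +x from the cover's free end to its hinge end (away from robot). Black cover 114x44 mm, top z=50; hinge line along y at x=54, z=44. Pinch it across y at x=-30, z=43. Frame 50 high at x>-2; fingers fit beside the cover at x -54 to -2.
- red_pinch (a point): Pinch point on that cover's free end, between the yellow release tab and the fixed black thumb rest; moves with the cover on an 84 mm arc about the hinge. Shut: box x=-30, y=2, z=43 mm. Tab face at box y=+29, rest face at y=-24, both 28 mm long, 14 mm high (z 36 to 50): 53 mm across, 47 with the tab in. Outside the faces it is free down to the bench.
- red_cover (a joint): Hinge angle of that cover, rad: 0 shut, grows as its free end swings up, stop at 1.6 (about upright). Latched at 0 unless the tab is in. Stiff hinge (0.06 N m): stays where it is left. The pinched faces stay square to box y, so the cover can turn between finger pads that stay upright as they follow the arc.
- red_tab (a joint): Travel of that cover's yellow release tab, m: 0 out, 0.006 fully in (along box -y); the hook is free from 0.004 on. Spring 3 N at rest, 6 N fully in; it springs out when let go, which does not matter once the cover is up.
- green_cover (a joint): Hinge angle, rad, of the cover of the other battery box, the same shape but with a green lamp: 0 shut. To be left shut.
Not all that is in view belongs to the job. Leave any turquoise look-alike of the part that bears green_cover alone.

How it is judged:
On the way:
1. the red-lamp box's release tab is pressed in while its cover is still down (value of joint red_tab above 0.0035 m and value of joint red_cover below 0.2 rad), for 0.05 s.
At the end, for the whole second after the job is handed in: The red-lamp box's cover stands open by more than 1.05 rad (60 degrees), at rest and let go; the green-lamp box's cover is shut (below 0.1 rad) (value of joint red_cover above 1.05 rad and velocity of joint red_cover between -0.05 and 0.05 rad/s and value of joint green_cover below 0.1 rad); the robot touches nothing.
It fails at once if the green-lamp box's cover is opened (value of joint green_cover above 0.1 rad).
It also fails if it takes over 32 s, if anything falls off the work surface, if the arm or the gripper's body presses on something with over 40 N, if the wrist force passes 120 N, or if a joint passes its speed limit or range.

### The arm

A 6-joint arm with a two-finger parallel gripper is mounted at the origin on a cart in front of the work surface, level with it; the furniture and walls round the work are solid. World frame = base frame: x ahead of the robot, y to its left, z up, the work surface at z = 0. Lengths are in m, angles in rad, forces in N, time in s.
With the tool pointing down it reaches from about 0.35 to 0.875 m from the base axis. Payload 15.5 kg.
Tool frame: the origin (TCP) lies at the very end of the fingers, on their centre line; the grasp point (between the pads) lies 19 mm behind it (ctrl.grip_depth is the distance from the TCP to the grasp point, in m); z points along the fingers, y is the line along which they close (so a half turn about z gives the same grasp; the last joint's range is limited). The gripper opens to 85 mm and grips with 20 to 120 N. Pads are 22 mm wide; open, the fingers measure 114 mm over their backs; the gripper's body (76 mm by 85 mm) begins 54 mm behind the grasp point. The pads swing forward as they close: fully open they stand 13 mm farther back than shut.
Start: joints at [-0.096, 0.494, 1.345, -0, 1.302, -0.096], TCP at [0.625, 0, 0.204] pointing down, gripper open.
Joint ranges: [-2.91, 2.91], [-0.82, 2.16], [0.22, 2.67], [-1.22, 4.37], [0.12, 2.79], [-3.08, 3.08]. Speed limits (rad/s): [1.89, 1.89, 2.57, 3.01, 3.01, 3.01].

### API

Orientations are given as a unit quaternion [w, x, y, z].
In Python, from workcell import ctrl gives the robot as it stands.
- The arm moves only by the shell command python3 -m jog 'ROWS' [FORCE]. ROWS is JSON, a list of rows, each an object of numbers: "hand": the opening, from 0 (shut) to 1 (fully open); "x", "y", "z": the shift along the tool's x, y, z in m; "twist": the turn about the tool's z in rad. In form: [{"hand": .., "x": .., "y": .., "z": .., "twist": ..}, ...]. A call has 1 to 5 rows; each row shifts and turns the commanded pose from where the row before left it, along the tool's axes as they then stand; what a row does not reach is not made up. A row lasts 1/12 s, in which the tool goes at most 41.7 mm and 7.16 degrees, less where a joint would pass 70% of its speed; a pose out of reach is approached as far as the arm can. A call with a gripper value outside its range is refused whole. The fingers move at their own pace and stop on an object; FORCE is the grip in N (left out, the last holds). Time passes only in rows, so rows that do not move let the fingers close. It gives the time, the measured TCP pose, the force, the opening and the grip force at its end, in the units of the state.
- ctrl.state(): the state, without advancing time (a new reading comes with each control period).
- ctrl.camera(name): name is "scene" or "top"; returns a dict with "pixels" (480x640x3 uint8, red, green, blue), "range_z" (480x640 float32, m along the optical axis (not along the pixel's ray), 0 where there is no reading), "fx", "fy", "cx", "cy" (pixels), "rvec" (rotation vector, rad) and "tvec" (3), from world to camera coordinates, as OpenCV has them. Camera axes: x right, y down, z forward; pixel columns grow to the right and rows downward; lengths in m; the calibration is good to about 2 mm. A picture is of the moment at which its call begins.
- ctrl.finish_job(): hands the job in; it is judged then, once.
The state is a dict: "time": time; "q": joint angles; "dq": joint speeds; "joint_efforts": joint torques, N m; "ee_pos": TCP position; "ee_rot": TCP orientation; "wrist_force": force on the tool from outside, world axes, zero at the start; "moment": the same for the moment, N m; "finger_gap": finger opening in m; "gripper_force": force on a finger pad.
Only numpy, scipy, OpenCV 4.12 (cv2) and the standard library are available. Lean on these libraries where they do the work, as an engineer would, in place of code of your own. Each camera call takes 0.05 s, during which the arm holds its last target. There are 200 camera calls.

## Working session

There is one attempt and no reset: what is moved stays moved. The work goes in short steps, Python scripts to look and compute and a shell command to move; the robot and the scene stay as the last step left them, time stands still between calls to the robot, and variables do not carry over. Pictures are saved under pics/ and viewed, at most 10 in all, crops included, and the job is handed in when it is done.

```bash
mkdir -p pics; cat > h.py <<'E'
import numpy as np, cv2
from workcell import ctrl
def world(c,u,v,z=None):
    R,_=cv2.Rodrigues(np.array(c["rvec"],float)); t=np.array(c["tvec"],float).ravel()
    d=np.array([(u-c["cx"])/c["fx"],(v-c["cy"])/c["fy"],1.]); o=-R.T@t; w=R.T@d
    s=(z-o[2])/w[2] if z is not None else float(c["range_z"][int(v),int(u)])
    return o+s*w
E
python3 - <<'E'
from h import *
import pickle
for n in("top","scene"):
    c=ctrl.camera(n); pickle.dump(c,open(n+".pkl","wb"))
    cv2.imwrite(f"pics/{n}0.png",c["pixels"][:,:,::-1])
s=ctrl.state();print(s["time"],s["ee_pos"],s["ee_rot"])
E
```

```text
0.1 [6.24623906e-01 2.81756900e-05 2.03962363e-01] [-4.38325300e-04  7.07112549e-01  7.07100785e-01 -3.61852014e-04]
```

View pics/top0.png

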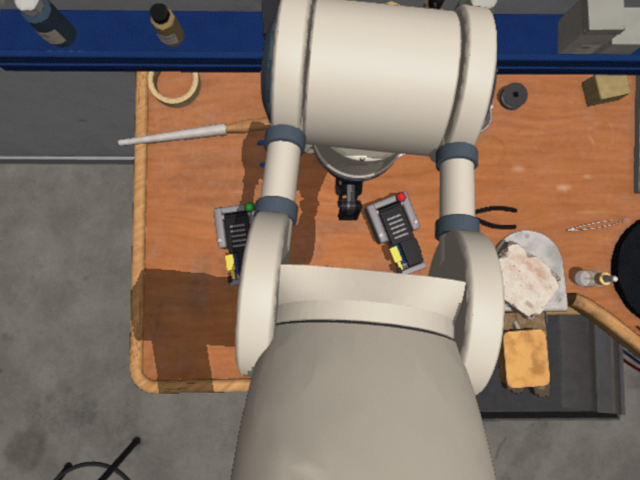

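View pics/scene0.png

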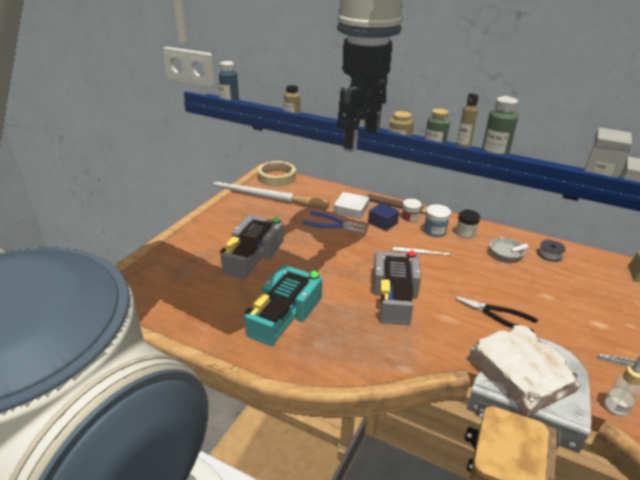

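Top view: red-lamp grey box at about (395,232), with its lamp at (401,197), and green-lamp grey box at (235,240). Scene view: red-lamp box at (397,285), grey green-lamp box at (252,245), and a turquoise look-alike at (285,303), which has a green lamp. The grey box with the red lamp is the one to open. I'll confirm it in a crop and measure it.

```bash
python3 - <<'E'
from h import *
import pickle
c=pickle.load(open("top.pkl","rb"));s=pickle.load(open("scene.pkl","rb"))
a=cv2.resize(c["pixels"][185:285,350:440],None,fx=6,fy=6,interpolation=cv2.INTER_CUBIC)
b=cv2.resize(s["pixels"][240:330,365:430],None,fx=4,fy=4,interpolation=cv2.INTER_CUBIC)
o=np.zeros((600,800,3),np.uint8);o[:,:540]=a;o[:360,540:800]=b
cv2.imwrite("pics/crop1.png",o[:,:,::-1])
for n,k,(r0,r1,c0,c1) in(("top",c,(185,285,350,440)),("scene",s,(240,330,365,430))):
    hsv=cv2.cvtColor(k["pixels"],cv2.COLOR_RGB2HSV)
    M=np.zeros(hsv.shape[:2],bool);M[r0:r1,c0:c1]=1
    H,S,V=hsv[...,0],hsv[...,1],hsv[...,2]
    for nm,m,z in(("yellow",(H>22)&(H<35)&(S>150)&(V>120),.05),("red",((H<5)|(H>175))&(S>190)&(V>120),.055)):
        v,u=np.nonzero(m&M);print(n,nm,len(u),u.mean(),v.mean(),world(k,u.mean(),v.mean(),z).round(4),world(k,u.mean(),v.mean()).round(4))
k=c;hs=[]
hsv=cv2.cvtColor(c["pixels"],cv2.COLOR_RGB2HSV)
# box top points by range
P=np.array([world(c,u,v) for v in range(185,285) for u in range(350,440) if c["range_z"][v,u]>0 ])
P=P[(P[:,2]>.03)&(P[:,2]<.056)];print(len(P))
r=cv2.minAreaRect((P[:,:2]*1000).astype(np.float32));print(r,cv2.boxPoints(r))
print(np.percentile(P[:,2],[5,50,95]))
E
```

```text
top yellow 26 393.5 255.92307692307693 [ 0.5134 -0.1023  0.05  ] [ 0.5135 -0.1026  0.0481]
top red 45 400.55555555555554 196.2888888888889 [ 0.6216 -0.1155  0.055 ] [ 0.6212 -0.115   0.0577]
scene yellow 42 384.73809523809524 289.45238095238096 [ 0.5028 -0.1119  0.05  ] [ 0.5024 -0.112   0.0503]
scene red 10 411.0 254.3 [ 0.6135 -0.1196  0.055 ] [ 0.6136 -0.1196  0.0549]
2702
((553.0322265625, -115.97200012207031), (144.70851135253906, 80.65824127197266), 21.528085708618164) [[ 470.92648 -105.00725]
 [ 500.52463 -180.03859]
 [ 635.13794 -126.93675]
 [ 605.5398   -51.90541]]
[0.04218241 0.04870364 0.05160822]
```

View pics/crop1.png

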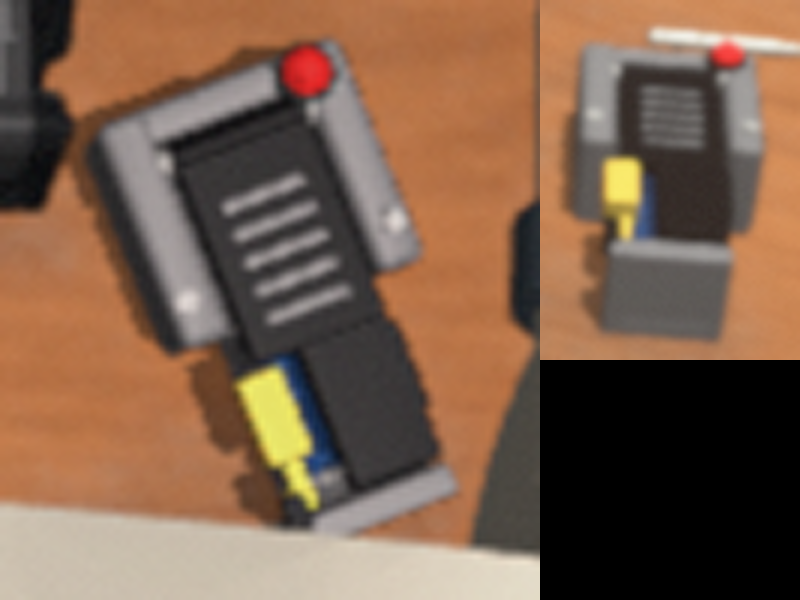

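The crop confirms it: grey box, red lamp at its hinge end, yellow tab on the left. The measured footprint of 144.7 x 80.7 mm matches the given size. Centre is (0.553, -0.116) and yaw 21.5°. The predicted tab position (0.515, -0.102) agrees with the measured one (0.513, -0.102). Next I turn the tool +1.195 rad and move over the pinch point.

```bash
python3 -m jog '[{"hand":1,"x":0,"y":0,"z":0,"twist":0.12},{"hand":1,"x":0,"y":0,"z":0,"twist":0.12},{"hand":1,"x":0,"y":0,"z":0,"twist":0.12},{"hand":1,"x":0,"y":0,"z":0,"twist":0.12},{"hand":1,"x":0,"y":0,"z":0,"twist":0.12}]' 30
python3 -m jog '[{"hand":1,"x":0,"y":0,"z":0,"twist":0.12},{"hand":1,"x":0,"y":0,"z":0,"twist":0.12},{"hand":1,"x":0,"y":0,"z":0,"twist":0.12},{"hand":1,"x":0,"y":0,"z":0,"twist":0.12},{"hand":1,"x":0,"y":0,"z":0,"twist":0.115}]'
python3 -m jog '[{"hand":1,"x":-0.028,"y":0.0164,"z":0,"twist":0},{"hand":1,"x":-0.028,"y":0.0164,"z":0,"twist":0},{"hand":1,"x":-0.028,"y":0.0164,"z":0,"twist":0},{"hand":1,"x":-0.028,"y":0.0164,"z":0,"twist":0},{"hand":1,"x":-0.028,"y":0.0164,"z":0,"twist":0}]'
python3 -m jog '[{"hand":1,"x":0,"y":0,"z":0.02,"twist":0},{"hand":1,"x":0,"y":0,"z":0.02,"twist":0},{"hand":1,"x":0,"y":0,"z":0.02,"twist":0},{"hand":1,"x":0,"y":0,"z":0.02,"twist":0},{"hand":1,"x":0,"y":0,"z":0,"twist":0}]'
cat >> h.py <<'E'
from scipy.spatial.transform import Rotation as Ro
C=np.array([.553,-.116,0]);B=Ro.from_euler("z",21.5,degrees=True).as_matrix()
def tcp():
    s=ctrl.state();w,x,y,z=s["ee_rot"];m=Ro.from_quat([x,y,z,w]).as_matrix()
    print("t",s["time"],"box mm",(B.T@(s["ee_pos"]-C)*1e3).round(1),"yaw",np.degrees(np.arctan2(m[1,0],m[0,0])).round(2),"F",s["wrist_force"].round(1) if hasattr(s["wrist_force"],"round") else s["wrist_force"],"gap",s["finger_gap"],s["gripper_force"])
E
python3 - <<'E'
from h import *
tcp()
o=np.zeros((600,800,3),np.uint8)
t=ctrl.camera("top")["pixels"][180:300,340:460];s=ctrl.camera("scene")["pixels"][200:340,320:460]
o[:400,:400]=cv2.resize(t,(400,400),interpolation=cv2.INTER_CUBIC);o[:400,400:]=cv2.resize(s,(400,400),interpolation=cv2.INTER_CUBIC)
cv2.imwrite("pics/p2.png",o[:400,:,::-1])
E
```

```text
time: 0.52
ee_pos: [0.6248, 0.0, 0.2041]
ee_rot: [-0.0, 0.886, 0.464, -0.0]
wrist_force: [0.1, -0.5, -0.3]
finger_gap: 0.0856
gripper_force: 0.0
time: 0.93
ee_pos: [0.6248, 0.0, 0.2041]
ee_rot: [-0.0, 0.983, 0.184, -0.0]
wrist_force: [0.0, 0.2, -0.4]
finger_gap: 0.0856
gripper_force: 0.0
time: 1.35
ee_pos: [0.5236, -0.1284, 0.2042]
ee_rot: [-0.0, 0.982, 0.187, -0.0]
wrist_force: [0.7, -0.7, 0.7]
finger_gap: 0.0853
gripper_force: 0.0
time: 1.77
ee_pos: [0.5228, -0.127, 0.1213]
ee_rot: [-0.001, 0.982, 0.187, -0.002]
wrist_force: [-0.4, 0.2, -0.5]
finger_gap: 0.0855
gripper_force: 0.0
t 1.7667 box mm [-32.2   0.8 121.3] yaw 21.52 F [-0.4  0.2 -0.5] gap 0.08546845639272757 0.0
```

View pics/p2.png

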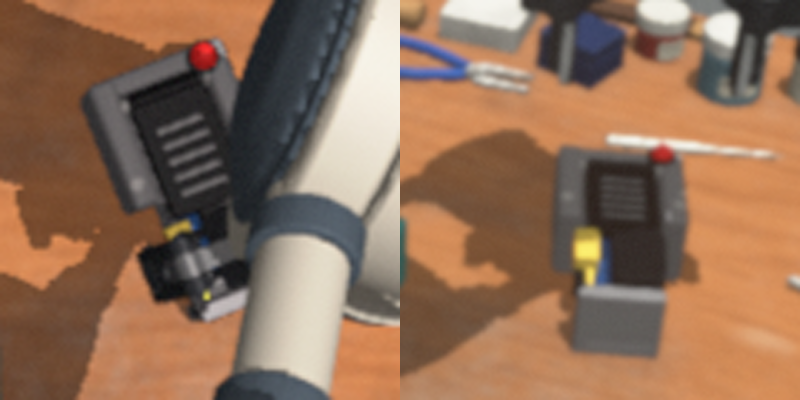

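Left crop: the gripper stands over the free end of the cover, with the yellow tab at about (180,228). Right crop: the tab is at (587,245) and the fingers are above it at (565,50) and (745,50). I'll cross-check the box with the scene depth.

```bash
python3 - <<'E'
from h import *
import pickle
s=pickle.load(open("scene.pkl","rb"))
P=np.array([world(s,u,v) for v in range(240,332) for u in range(365,430) if s["range_z"][v,u]>0]);P=P[(P[:,2]>.03)&(P[:,2]<.056)]
Q=(P-C)@B*1e3
r=cv2.minAreaRect((P[:,:2]*1000).astype(np.float32));print(r)
print(len(Q),np.percentile(Q,[1,99],axis=0).round(1),"frame y",np.percentile(Q[Q[:,0]>5,1],[1,99]).round(1),"front",np.percentile(Q[Q[:,0]<-30],[1,99],axis=0).round(1))
E
```

```text
((550.66357421875, -118.12034606933594), (146.74862670898438, 80.0587387084961), 21.438467025756836)
2277 [[-74.9 -39.2  30.5]
 [ 65.8  38.3  52.8]] frame y [-39.8  38.6] front [[-75.3 -23.8  30.3]
 [-31.2  28.2  52.1]]
```

The two views agree to about 3 mm: same yaw, and faces at y = -24 and +28. Descending.

```bash
python3 -m jog '[{"hand":1,"x":0,"y":0.0015,"z":0.02,"twist":0},{"hand":1,"x":0,"y":0,"z":0.02,"twist":0},{"hand":1,"x":0,"y":0,"z":0.02,"twist":0},{"hand":1,"x":0,"y":0,"z":0.02,"twist":0},{"hand":1,"x":0,"y":0,"z":0,"twist":0}]'
python3 -m jog '[{"hand":1,"x":0,"y":0,"z":0.01,"twist":0},{"hand":1,"x":0,"y":0,"z":0.01,"twist":0},{"hand":1,"x":0,"y":0,"z":0,"twist":0},{"hand":1,"x":0,"y":0,"z":0,"twist":0}]'
python3 -m jog '[{"hand":0.4,"x":0,"y":0,"z":0,"twist":0},{"hand":0.4,"x":0,"y":0,"z":0,"twist":0},{"hand":0.4,"x":0,"y":0,"z":0,"twist":0},{"hand":0.4,"x":0,"y":0,"z":0,"twist":0},{"hand":0.4,"x":0,"y":0,"z":0,"twist":0}]' 30
python3 - <<'E'
from h import *
tcp()
s=ctrl.camera("scene")["pixels"][200:340,320:460]
cv2.imwrite("pics/p3.png",cv2.resize(s,(560,560),interpolation=cv2.INTER_CUBIC)[:,:,::-1])
E
```

```text
time: 2.28
ee_pos: [0.5246, -0.1287, 0.043]
ee_rot: [-0.001, 0.982, 0.187, -0.001]
wrist_force: [-1.6, 0.1, -0.3]
finger_gap: 0.0856
gripper_force: 0.0
time: 2.62
ee_pos: [0.5256, -0.1291, 0.0247]
ee_rot: [0.0, 0.982, 0.187, 0.0]
wrist_force: [-0.2, 0.5, 0.1]
finger_gap: 0.0853
gripper_force: 0.0
time: 3.03
ee_pos: [0.5255, -0.1291, 0.0247]
ee_rot: [0.0, 0.982, 0.187, 0.0]
wrist_force: [0.2, 1.1, -0.6]
finger_gap: 0.0338
gripper_force: 0.0
t 3.0333 box mm [-30.4  -2.1  24.7] yaw 21.53 F [ 0.2  1.1 -0.6] gap 0.033810643569695695 0.0
```

View pics/p3.png

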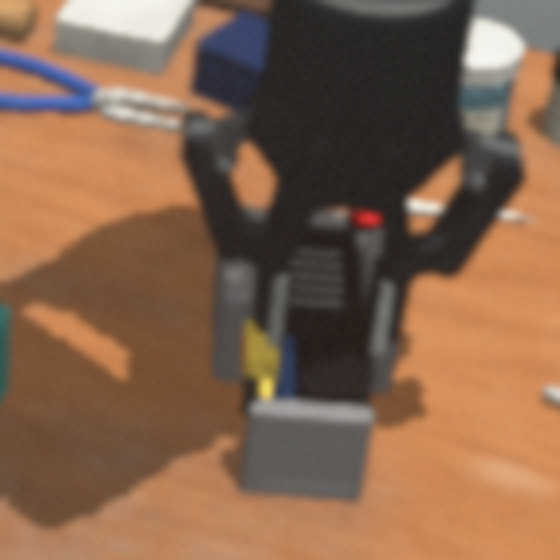

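The picture shows the fingers straddling the cover at about (265,310) and (385,320), with the tab at (262,350) in shadow. The reported gap of 34 mm with no force doesn't fit a 47 mm part, so I'll check with depth whether the pads are really holding it.

```bash
python3 - <<'E'
from h import *
tcp()
s=ctrl.camera("scene")
o=cv2.resize(s["pixels"][240:320,360:440],(560,560),interpolation=cv2.INTER_CUBIC)[:,:,::-1]
cv2.imwrite("pics/p4.png",o)
P=np.array([world(s,u,v) for v in range(200,345) for u in range(350,450)]);Q=(P-C)@B*1e3
for z0 in range(20,120,8):
    q=Q[(Q[:,2]>z0)&(Q[:,2]<z0+8)&(Q[:,0]>-50)&(Q[:,0]<-8)]
    print(z0,len(q),np.histogram(q[:,1],bins=range(-72,73,6))[0])
tcp()
E
```

```text
t 3.0833 box mm [-30.4  -2.1  24.6] yaw 21.53 F [0.1 0.1 0.3] gap 0.03403115339298905 0.0
20 6 [0 0 0 0 0 0 0 0 0 0 0 0 0 1 5 0 0 0 0 0 0 0 0 0]
28 58 [ 0  0  0  0  0  0  0  0  0  0  0  0  3 52  3  0  0  0  0  0  0  0  0  0]
36 22 [0 0 0 0 0 0 0 1 0 0 0 0 0 3 9 4 5 0 0 0 0 0 0 0]
44 364 [ 0  0  0  0  0  0  0  5 42 52 56 53 52 24 12 35 33  0  0  0  0  0  0  0]
52 43 [ 0  0  0  0  0  0  2  6 11  1  3  4  1  0  9  4  2  0  0  0  0  0  0  0]
60 67 [ 0  0  0  0  0  0  9 15 13  0  0  0  0  0 13 14  3  0  0  0  0  0  0  0]
68 74 [ 0  0  0  0  0  0 14 12 13  0  0  0  0  0 13 16  6  0  0  0  0  0  0  0]
76 76 [ 0  0  0  0  0  0 11 12 14  0  0  0  0  0 14 14 11  0  0  0  0  0  0  0]
84 69 [ 0  0  0  0  0  0  8 15 20  0  0  0  0  0 13 10  3  0  0  0  0  0  0  0]
92 99 [ 0  0  0  2  4 12 12 16  6  0  0  0  0  0  8 14 17  4  3  1  0  0  0  0]
100 221 [ 0  0  1 13 24 29 20 15  6  0  0  0  0  0 12 22 28 28 15  8  0  0  0  0]
108 190 [ 0  0  9 23 37  8  7 11  7  0  0  0  0  0 10 23  2 15 23 13  2  0  0  0]
116 175 [ 0  1 16 25 13  0  0 12 12  1  0  0  0  5 16 30  0  0 18 16 10  0  0  0]
t 3.1333 box mm [-30.4  -2.1  24.6] yaw 21.53 F [-0.8 -0.4  0.1] gap 0.034082298400480285 0.0
```

View pics/p4.png

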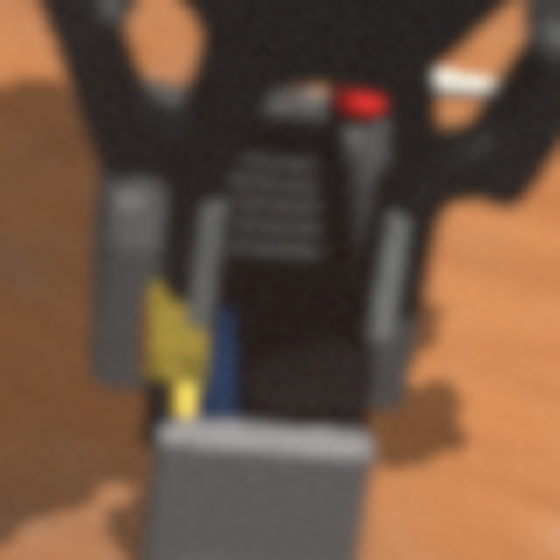

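```bash
python3 - <<'E'
from h import *
for n,(r0,r1,c0,c1) in (("scene",(200,345,350,450)),("top",(180,300,340,460))):
    s=ctrl.camera(n)
    P=np.array([world(s,u,v) for v in range(r0,r1) for u in range(c0,c1)]);Q=(P-C)@B*1e3
    for z0 in range(44,100,6):
        for sg in(-1,1):
            q=Q[(Q[:,2]>z0)&(Q[:,2]<z0+6)&(abs(Q[:,0]+28)<45)&(sg*Q[:,1]>8)&(sg*Q[:,1]<42)]
            if z0<52:q=q[q[:,0]<-4]
            if len(q)>3:print(n,z0,sg,len(q),"x",np.percentile(q[:,0],[3,50,97]).round(),"y",np.percentile(q[:,1],[3,50,97]).round())
E
```

```text
scene 44 -1 117 x [-72. -60.  -9.] y [-24. -16.  -9.]
scene 44 1 114 x [-72. -47.  -5.] y [ 9. 23. 30.]
scene 50 -1 149 x [-60. -35.  -5.] y [-24. -16.  -9.]
scene 50 1 54 x [-67. -41. -16.] y [10. 22. 28.]
scene 56 -1 20 x [-44. -41. -29.] y [-33. -25. -21.]
scene 56 1 16 x [-44. -41. -37.] y [13. 18. 24.]
scene 62 -1 29 x [-43. -40. -29.] y [-34. -26. -21.]
scene 62 1 26 x [-45. -41. -26.] y [13. 19. 26.]
scene 68 -1 28 x [-44. -40. -25.] y [-34. -26. -21.]
scene 68 1 24 x [-44. -40. -37.] y [14. 20. 25.]
scene 74 -1 27 x [-44. -39. -30.] y [-34. -27. -21.]
scene 74 1 28 x [-44. -39. -36.] y [13. 19. 26.]
scene 80 -1 28 x [-43. -40. -24.] y [-35. -27. -21.]
scene 80 1 29 x [-44. -39. -31.] y [13. 20. 26.]
scene 86 -1 35 x [-45. -40. -25.] y [-34. -23. -21.]
scene 86 1 19 x [-44. -41. -38.] y [14. 18. 26.]
scene 92 -1 32 x [-45. -42. -27.] y [-41. -30. -23.]
scene 92 1 29 x [-45. -43. -37.] y [16. 23. 38.]
scene 98 -1 39 x [-46. -43. -37.] y [-41. -31. -23.]
scene 98 1 58 x [-45. -43. -37.] y [15. 27. 41.]
top 44 1 24 x [-61. -15.  -5.] y [17. 23. 30.]
top 50 1 4 x [-53. -13.  -7.] y [19. 22. 28.]
```

The pads appear to be closed just above the cover top. I'll open and measure where the fingertips really are.

```bash
python3 -m jog '[{"hand":1,"x":0,"y":0,"z":0,"twist":0},{"hand":1,"x":0,"y":0,"z":0,"twist":0},{"hand":1,"x":0,"y":0,"z":0,"twist":0},{"hand":1,"x":0,"y":0,"z":0,"twist":0},{"hand":1,"x":0,"y":0,"z":0,"twist":0}]'
python3 - <<'E'
from h import *
tcp()
s=ctrl.camera("scene")
cv2.imwrite("pics/p5.png",cv2.resize(s["pixels"][220:330,345:455],(560,560),interpolation=cv2.INTER_CUBIC)[:,:,::-1])
P=np.array([world(s,u,v) for v in range(200,345) for u in range(340,460)]);Q=(P-C)@B*1e3
for z0 in range(10,140,6):
  for sg in(-1,1):
    q=Q[(Q[:,2]>z0)&(Q[:,2]<z0+6)&(Q[:,0]>-75)&(Q[:,0]<-12)&(sg*Q[:,1]>31)&(sg*Q[:,1]<70)]
    if len(q)>3:print(z0,sg,len(q),"x",np.percentile(q[:,0],[3,50,97]).round(),"y",np.percentile(q[:,1],[3,50,97]).round())
E
```

```text
time: 3.65
ee_pos: [0.5254, -0.1291, 0.0245]
ee_rot: [0.0, 0.982, 0.187, -0.0]
wrist_force: [-0.6, 1.0, 0.3]
finger_gap: 0.0856
gripper_force: 0.0
t 3.65 box mm [-30.5  -2.   24.5] yaw 21.53 F [-0.6  1.   0.3] gap 0.08556991372904374 0.0
64 -1 12 x [-42. -39. -30.] y [-53. -48. -47.]
64 1 9 x [-44. -41. -37.] y [40. 43. 45.]
70 -1 26 x [-44. -40. -21.] y [-59. -50. -47.]
70 1 17 x [-45. -41. -37.] y [39. 42. 50.]
76 -1 26 x [-44. -39. -33.] y [-60. -54. -47.]
76 1 26 x [-44. -41. -37.] y [39. 45. 51.]
82 -1 33 x [-45. -40. -21.] y [-60. -51. -47.]
82 1 24 x [-44. -40. -37.] y [40. 45. 51.]
88 -1 33 x [-44. -39. -28.] y [-60. -51. -47.]
88 1 30 x [-44. -40. -31.] y [38. 45. 52.]
94 -1 34 x [-44. -40. -22.] y [-60. -52. -47.]
94 1 26 x [-44. -40. -37.] y [39. 46. 52.]
100 -1 25 x [-44. -41. -31.] y [-61. -50. -47.]
100 1 18 x [-44. -41. -38.] y [39. 43. 52.]
106 -1 37 x [-46. -42. -37.] y [-67. -57. -48.]
106 1 40 x [-45. -43. -38.] y [42. 50. 65.]
112 -1 93 x [-45. -40. -23.] y [-69. -57. -44.]
112 1 114 x [-45. -41. -23.] y [35. 49. 69.]
118 -1 72 x [-48. -38. -20.] y [-68. -60. -38.]
118 1 83 x [-45. -42. -21.] y [35. 50. 69.]
124 -1 58 x [-50. -44. -20.] y [-69. -46. -34.]
124 1 72 x [-49. -43. -20.] y [33. 41. 69.]
130 -1 66 x [-50. -43. -18.] y [-69. -42. -32.]
130 1 76 x [-49. -42. -17.] y [31. 36. 67.]
136 -1 37 x [-50. -45. -30.] y [-69. -39. -32.]
136 1 26 x [-45. -43. -26.] y [55. 62. 67.]
```

View pics/p5.png

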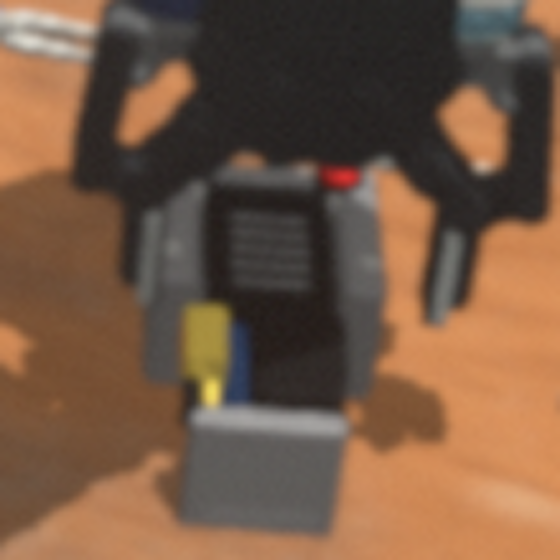

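Left pad tip is at (147,295) and the right one at (437,315), both well above the bench. The scene camera puts the open tips at z ≈ 66 mm, but the reported TCP implies about 38 mm. The same camera reads the box top at its true 50 mm, so the hand is really about 28 mm too high. The finger centre is at box y ≈ -3.7. I'll lower by 27 mm and shift 3 mm, watching the force.

```bash
python3 -m jog '[{"hand":1,"x":0.001,"y":-0.003,"z":0.007,"twist":0},{"hand":1,"x":0,"y":0,"z":0.007,"twist":0},{"hand":1,"x":0,"y":0,"z":0.007,"twist":0},{"hand":1,"x":0,"y":0,"z":0.006,"twist":0},{"hand":1,"x":0,"y":0,"z":0,"twist":0}]'
python3 - <<'E'
from h import *
tcp()
s=ctrl.camera("scene")
P=np.array([world(s,u,v) for v in range(200,345) for u in range(340,460)]);Q=(P-C)@B*1e3
for z0 in range(10,100,6):
  for sg in(-1,1):
    q=Q[(Q[:,2]>z0)&(Q[:,2]<z0+6)&(Q[:,0]>-75)&(Q[:,0]<-12)&(sg*Q[:,1]>32)&(sg*Q[:,1]<70)]
    if len(q)>3:print(z0,sg,len(q),"x",np.percentile(q[:,0],[3,50,97]).round(),"y",np.percentile(q[:,1],[3,50,97]).round())
E
```

```text
time: 4.12
ee_pos: [0.5244, -0.1256, -0.0041]
ee_rot: [-0.001, 0.982, 0.187, -0.001]
wrist_force: [-0.4, -0.4, -0.9]
finger_gap: 0.0855
gripper_force: 0.0
t 4.1167 box mm [-30.1   1.5  -4.1] yaw 21.53 F [-0.4 -0.4 -0.9] gap 0.0854965132238438 0.0
34 -1 6 x [-39. -26. -21.] y [-47. -44. -43.]
34 1 4 x [-42. -41. -41.] y [43. 45. 47.]
40 -1 19 x [-43. -41. -36.] y [-54. -47. -43.]
40 1 14 x [-43. -42. -37.] y [43. 46. 53.]
46 -1 31 x [-44. -39. -27.] y [-56. -48. -43.]
46 1 24 x [-44. -39. -32.] y [43. 49. 55.]
52 -1 32 x [-43. -40. -23.] y [-57. -48. -43.]
52 1 26 x [-44. -38. -34.] y [42. 49. 55.]
58 -1 29 x [-43. -38. -25.] y [-56. -48. -44.]
58 1 24 x [-44. -40. -36.] y [42. 48. 54.]
64 -1 30 x [-43. -38. -24.] y [-57. -48. -43.]
64 1 22 x [-43. -41. -37.] y [43. 48. 55.]
70 -1 24 x [-43. -40. -31.] y [-56. -46. -43.]
70 1 22 x [-44. -41. -37.] y [42. 47. 55.]
76 -1 27 x [-44. -43. -36.] y [-63. -54. -46.]
76 1 27 x [-45. -42. -36.] y [44. 52. 61.]
82 -1 75 x [-45. -42. -24.] y [-69. -54. -41.]
82 1 82 x [-45. -41. -22.] y [40. 51. 67.]
88 -1 104 x [-45. -37. -21.] y [-68. -56. -38.]
88 1 91 x [-45. -42. -20.] y [36. 50. 69.]
94 -1 47 x [-49. -44. -20.] y [-69. -46. -32.]
94 1 56 x [-48. -42. -19.] y [33. 44. 70.]
```

Tips are now at z ≈ 36 mm open and centred at y ≈ 0, with no contact. Closing.

```bash
python3 -m jog '[{"hand":0,"x":0,"y":0,"z":0,"twist":0},{"hand":0,"x":0,"y":0,"z":0,"twist":0},{"hand":0,"x":0,"y":0,"z":0,"twist":0},{"hand":0,"x":0,"y":0,"z":0,"twist":0},{"hand":0,"x":0,"y":0,"z":0,"twist":0}]' 35
python3 - <<'E'
from h import *
s=[ .3,.6,.9,1.2]
for a in s: print(a,"dx",84*(1-np.cos(a)),"dz",84*np.sin(a))
E
```

```text
time: 4.58
ee_pos: [0.5254, -0.1262, -0.002]
ee_rot: [0.0, 0.982, 0.187, 0.0]
wrist_force: [-2.6, -2.7, 6.4]
finger_gap: 0.0463
gripper_force: 37.6
0.3 dx 3.7517349134490976 dz 24.823697359552522
0.6 dx 14.671808347587021 dz 47.42996776518297
0.9 dx 31.78476266526419 dz 65.79946040870861
1.2 dx 53.56194862395942 dz 78.29128322124701
```

Gap is 46 mm at 38 N: the tab is in and held. Following the arc up in 0.1 rad steps.

```bash
python3 -m jog '[{"hand":0,"x":0.0004,"y":0,"z":-0.0084,"twist":0},{"hand":0,"x":0.0013,"y":0,"z":-0.0083,"twist":0},{"hand":0,"x":0.0021,"y":0,"z":-0.0081,"twist":0},{"hand":0,"x":0.0028,"y":0,"z":-0.0079,"twist":0},{"hand":0,"x":0.0037,"y":0,"z":-0.0076,"twist":0}]'
python3 - <<'E'
from h import *
tcp()
s=ctrl.camera("scene")
cv2.imwrite("pics/p6.png",cv2.resize(s["pixels"][200:330,335:465],(560,560),interpolation=cv2.INTER_CUBIC)[:,:,::-1])
E
```

```text
time: 5.0
ee_pos: [0.5351, -0.1222, 0.0389]
ee_rot: [0.0, 0.982, 0.187, 0.0]
wrist_force: [2.6, -4.7, -5.3]
finger_gap: 0.0456
gripper_force: 37.1
t 5.0 box mm [-18.9   0.8  38.9] yaw 21.53 F [ 2.6 -4.7 -5.3] gap 0.04564324107618743 37.08497107028961
```

View pics/p6.png

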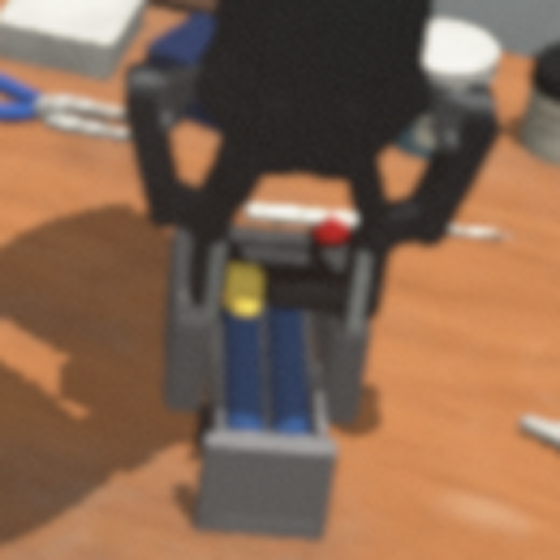

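The cover has swung up between the fingers: the tab is at (245,285) and the blue cells show below it. Continuing the arc to about 1.35 rad.

```bash
python3 -m jog '[{"hand":0,"x":0.0044,"y":0,"z":-0.0071,"twist":0},{"hand":0,"x":0.0051,"y":0,"z":-0.0067,"twist":0},{"hand":0,"x":0.0057,"y":0,"z":-0.0062,"twist":0},{"hand":0,"x":0.0063,"y":0,"z":-0.0055,"twist":0},{"hand":0,"x":0.0068,"y":0,"z":-0.0049,"twist":0}]'
python3 -m jog '[{"hand":0,"x":0.0073,"y":0,"z":-0.0042,"twist":0},{"hand":0,"x":0.0077,"y":0,"z":-0.0034,"twist":0},{"hand":0,"x":0.0079,"y":0,"z":-0.0026,"twist":0},{"hand":0,"x":0.004,"y":0,"z":-0.001,"twist":0},{"hand":0,"x":0,"y":0,"z":0,"twist":0}]'
python3 - <<'E'
from h import *
tcp()
s=ctrl.camera("scene")
cv2.imwrite("pics/p7.png",cv2.resize(s["pixels"][180:330,325:475],(560,560),interpolation=cv2.INTER_CUBIC)[:,:,::-1])
E
```

```text
time: 5.47
ee_pos: [0.5611, -0.1119, 0.0687]
ee_rot: [0.0, 0.982, 0.187, -0.0]
wrist_force: [-0.2, -7.4, -3.6]
finger_gap: 0.046
gripper_force: 36.9
time: 5.88
ee_pos: [0.5869, -0.1018, 0.0801]
ee_rot: [0.0, 0.982, 0.187, 0.0]
wrist_force: [-1.9, -5.9, 6.4]
finger_gap: 0.0461
gripper_force: 36.9
t 5.8833 box mm [36.7  0.8 80.1] yaw 21.57 F [-1.9 -5.9  6.4] gap 0.046118398278485954 36.90039396286011
```

View pics/p7.png

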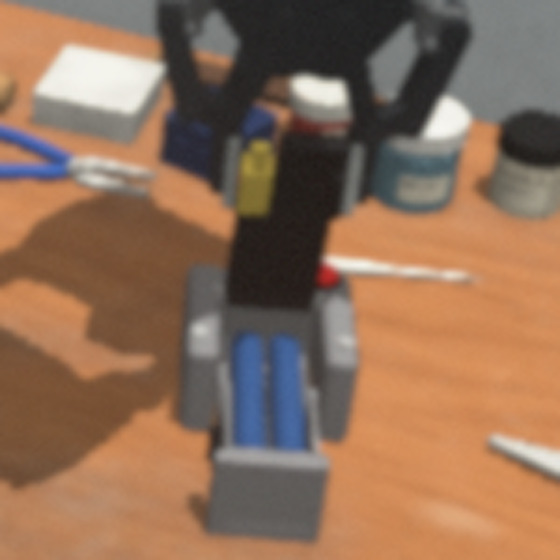

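The cover stands nearly upright between the pads, from (270,300) up to (310,140). Opening, then straight up.

```bash
python3 -m jog '[{"hand":1,"x":0,"y":0,"z":0,"twist":0},{"hand":1,"x":0,"y":0,"z":0,"twist":0},{"hand":1,"x":0,"y":0,"z":0,"twist":0},{"hand":1,"x":0,"y":0,"z":0,"twist":0},{"hand":1,"x":0,"y":0,"z":0,"twist":0}]'
python3 -m jog '[{"hand":1,"x":0,"y":0,"z":-0.02,"twist":0},{"hand":1,"x":0,"y":0,"z":-0.025,"twist":0},{"hand":1,"x":0,"y":0,"z":-0.025,"twist":0},{"hand":1,"x":0,"y":0,"z":-0.025,"twist":0},{"hand":1,"x":0,"y":0,"z":-0.025,"twist":0}]'
python3 -m jog '[{"hand":1,"x":0,"y":0,"z":0,"twist":0},{"hand":1,"x":0,"y":0,"z":0,"twist":0},{"hand":1,"x":0,"y":0,"z":0,"twist":0}]'
python3 - <<'E'
from h import *
tcp()
s=ctrl.camera("scene")
cv2.imwrite("pics/p8.png",s["pixels"][:,:,::-1])
E
```

```text
time: 6.35
ee_pos: [0.5862, -0.1018, 0.0794]
ee_rot: [-0.0, 0.982, 0.187, 0.0]
wrist_force: [-0.2, 0.8, 0.1]
finger_gap: 0.0851
gripper_force: 0.0
time: 6.77
ee_pos: [0.586, -0.1018, 0.2006]
ee_rot: [-0.0, 0.982, 0.187, -0.0]
wrist_force: [0.0, -0.7, 0.2]
finger_gap: 0.0854
gripper_force: 0.0
time: 7.02
ee_pos: [0.5858, -0.1018, 0.1989]
ee_rot: [-0.0, 0.982, 0.187, -0.0]
wrist_force: [0.5, -0.6, -0.3]
finger_gap: 0.0857
gripper_force: 0.0
t 7.0167 box mm [ 35.8   1.2 198.9] yaw 21.53 F [ 0.5 -0.6 -0.3] gap 0.08566455218087518 0.0
```

View pics/p8.png

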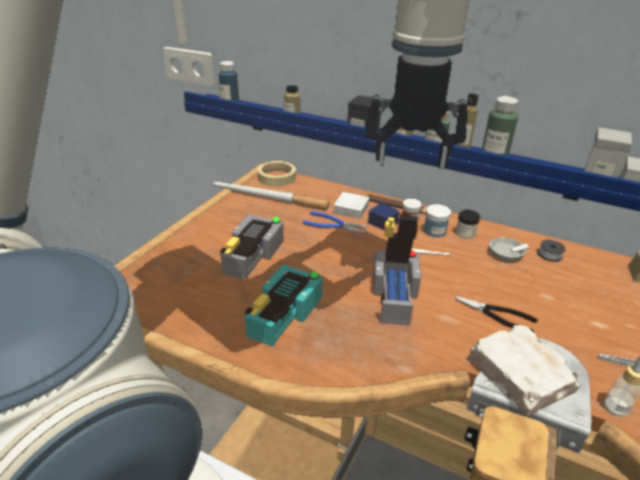

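The red-lamp box's cover stands upright by itself at (402,240). The gripper is clear above at (420,120), and the green box at (252,245) and the turquoise one are shut and untouched. Handing in.

```bash
python3 -c "
from workcell import ctrl
print(ctrl.finish_job())"
```

```text
the job is handed in; nothing more can be done
None
```

I pressed in the red-lamp box's release tab and swung its cover up to about 1.35 rad, where it stands by itself with the gripper clear; the green-lamp box stayed shut, and I handed the job in at about 7 s (no verdict was returned).

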